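Nip up the bleed valve's nut, fit its knob and hold it pressed

ROBOT

A 6-joint arm with a two-finger parallel gripper is mounted at the origin on the work surface. World frame = base frame: x ahead of the robot, y to its left, z up, the work surface at z = 0. Lengths are in m, angles in rad, forces in N, time in s.
With the tool pointing down it reaches from about 0.425 to 0.95 m from the base axis. Payload 3.5 kg.
Tool frame: the origin (TCP) lies at the very end of the fingers, on their centre line; the grasp point (between the pads) lies 19 mm behind it; z points along the fingers, y is the line along which they close (so a half turn about z gives the same grasp; the last joint's range is limited). The gripper opens to 85 mm and grips with 20 to 120 N. Pads are 22 mm wide; open, the fingers measure 114 mm over their backs; the gripper's body (76 mm by 85 mm) begins 54 mm behind the grasp point. The pads swing forward as they close: fully open they stand 13 mm farther back than shut.
Start: joints at [0.963, 0.286, 1.577, -0, 1.279, -0.15], TCP at [0.298, 0.605, 0.231] pointing down, gripper open.
Joint ranges: [-2.77, 2.77], [-0.9, 2.22], [0.21, 2.48], [-1.53, 4.67], [0.24, 2.81], [-2.84, 2.84]. Speed limits (rad/s): [2.79, 2.79, 3.14, 3.14, 3.14, 3.14].

INTERFACE

Orientations are given as a unit quaternion [x, y, z, w].
In Python, from plant import ctrl, viewer, telemetry gives the robot as it stands (ctrl), with the cameras (viewer) and the readings (telemetry).
- The arm moves only by the tool creep_tool, called after "Emit:" as a command line: name --argument value ..., lists and objects as JSON in quotes. Schema: {"type":"object","properties":{"steps":{"type":"array","items":{"type":"object","properties":{"sx":{"type":"number"},"sy":{"type":"number"},"sz":{"type":"number"},"rx":{"type":"number"},"ry":{"type":"number"},"rz":{"type":"number"},"aperture":{"type":"number"}},"additionalProperties":false,"required":["aperture"]},"minItems":1,"maxItems":10},"force":{"type":"number"},"only":{"type":"string"},"quiet":{"type":"boolean"},"lines":{"type":"string"}},"required":["steps"],"additionalProperties":false}. steps is a list of rows, 1 to 10 of them, each an object with the fields sx, sy, sz (the shift in shares of 60 cm (1.0 is 60 cm)), rx, ry, rz (a rotation vector in normalised numbers (1 is pi rad)), aperture (the opening from 0.0 (shut) to 1.0 (fully open)); a field left out counts as zero (the opening has to be given); each row is the pose to reach, as a shift and turn from the pose commanded when the call began, along the tool's axes at that moment; what a row does not reach only later rows make up. A row lasts 1/8 s, in which the tool goes at most 0.0625 m and 0.188 rad, less where a joint would pass 70% of its speed; a pose out of reach is approached as far as the arm can. The fingers move at their own pace and stop on an object; force is the grip in N (left out, the last holds). Time passes only in rows, so rows that do not move let the fingers close. The tool returns the time, the measured TCP pose, the force, the opening and the grip force at its end. only (a regular expression) keeps the lines of the reply that match it, lines (a string "A,B") keeps lines A to B, and quiet returns only ok. Shift and turn numbers lie between -1 and 1, and a call with a number outside is refused. Input that does not fit is refused with a message, and nothing moves.
- telemetry.get_state(): the state, without advancing time (a new reading comes with each control period).
- viewer.read_camera(name): name is "scene" or "top" or "wrist"; returns a dict with "pixels" (400x640x3 uint8, red, green, blue), "camera_matrix" (3x3 intrinsics, pixels), "xyz" and "orientation" of the camera in the world. Camera axes: x right, y down, z forward; pixel columns grow to the right and rows downward; lengths in m; the calibration is good to about 2 mm. The wrist camera is an equidistant fisheye: a pixel r from the principal point sees the ray r / f radians off the axis. A picture is of the moment at which its call begins. There is no depth.
- ctrl.sign_off(): hands the job in; it is judged then, once.
The state is a dict: "time": time; "qpos": joint angles; "dq": joint speeds; "joint_efforts": joint torques, N m; "eef_pos": TCP position; "tcp_rot": TCP orientation; "contact_force": force on the tool from outside, world axes, zero at the start; "wrist_torque": the same for the moment, N m; "opening": opening from 0.0 (shut) to 1.0 (fully open); "finger_force": force on a finger pad.
Only numpy, scipy, OpenCV 4.12 (cv2) and the standard library are available. Lean on these libraries where they do the work, as an engineer would, in place of code of your own. Each camera call takes 0.05 s, during which the arm holds its last target. There are 200 camera calls.

TASK

First turn the brass hex nut on the filter's bleed valve clockwise (seen from above) with the fingers until it stops. Then pick up the black knob, turn it so that the flat in its bore matches the flat of the valve's D-shaped spindle, push it fully home on the spindle and press spindle and knob down to the bottom of the spring travel. Finish while still gripping the knob and keeping the spindle pressed down; leave the glass bowl, black shrimp log, blue jar and terracotta dish where they are.

Things in the scene. Friction and masses are not known exactly. Their poses are not given: they have to be found in the camera images.
- valve: Fixed grey bleed-valve block, 90 x 90 mm, 60 mm tall; origin at the centre of its underside, on the ledge. Nut and spindle stand on its vertical centre line. Two hose stubs, 27 mm thick, 28 mm up, stick out 30 mm from its +y and -y sides. White line on its top, +x side: the spindle's flat faces that way. Red line on its top: the nut's red mark meets it at the nut's stop.
- nut_top (a point): Brass hex nut, 32 mm across flats, 16 mm tall, on the block's top; this point is the centre of its top face (76 mm above the ledge). Its x axis is square to one pair of flats (others every 60 degrees), z up; a small red mark on the top face lies at its +x edge. The spindle passes up through it, nowhere wider than 26 mm, its top 106 mm above the ledge.
- nut (a joint): Turn of the nut in rad: grows as it is turned clockwise seen from above, from 0 to the stop at 1.4 (tight). Stiff (about 0.12 N m of friction), stays where it is left; starts between 0.1 and 0.7. It does not rise or sink.
- spindle (a point): Upright steel spindle; this point is on its axis, on the upper face of its round shoulder (26 mm across, 5 mm thick), 88 mm above the ledge when not pressed. Above the shoulder it is D-shaped: 18 mm diameter, 18 mm tall, one flat 3.5 mm from the axis facing this point's +x; top edge chamfered 2.5 mm. It cannot turn.
- plunger (a joint): How far the spindle is pressed down, in m: 0 free, 0.008 at the bottom. A spring pushes it up: about 4 N to start, about 10 N at the bottom.
- knob: Loose black plastic knob, about 60 g, standing upright on the ledge, bore down; origin at the centre of its underside, z up. Round skirt 44 mm across, 0 to 24 mm high; on it a grip bar 42 mm long (knob's x), 14 mm thick (y), 24 to 47 mm high. A white pointer line on the bar's top and end marks its +x side.
- knob_bore (a point): Centre of the bore's mouth in the knob's underside (same point and axes as the knob). D-shaped bore, 20 mm deep, 20 mm diameter, its flat 4.5 mm from the axis on the +x (pointer) side. Seated, the underside lies on the spindle's shoulder, this point at point spindle, x along the spindle's x.
- knob_pointer (a point): Outer end of the white pointer line on top of the knob's grip bar: 20 mm along the knob's +x and 47 mm above its underside.
- jar: Blue twist-cap jar, 64 mm across, 85 mm tall, loose; origin at the centre of its underside. To be left alone.
- dish: Small terracotta feeding dish, 64 mm across, 22 mm tall, loose; origin at the centre of its underside. To be left alone.
- bowl: Glass bowl, 140 mm across, 70 mm tall, loose; origin at the centre of its underside. To be left alone.
- log: Black ceramic shrimp log, a tube 60 mm across and 120 mm long lying along its y axis, loose; origin at its underside. To be left alone.

How it is judged:
By the outcome, as a careful person would: the job done as asked, in the order asked, and still so for the second after the job is handed in, while the arm keeps its last pose, push and grip.
It also fails if it takes over 58 s, if anything falls off the work surface, if the arm or the gripper's body presses on something with over 40 N, if the wrist force passes 120 N, or if a joint passes its speed limit or range.

## Working session

There is one attempt and no reset: what is moved stays moved. The work goes in short steps, Python scripts to look and compute and a tool call to move; the robot and the scene stay as the last step left them, time stands still between calls to the robot, and variables do not carry over. Pictures are saved under pics/ and viewed, at most 10 in all, crops included, and the job is handed in when it is done.

```bash
ls; mkdir -p pics; python3 - <<'E'
from plant import ctrl, viewer, telemetry
import cv2
for n in("scene","top"):
    c=viewer.read_camera(n);cv2.imwrite(f"pics/{n}0.png",c["pixels"][:,:,::-1]);print(n,c["camera_matrix"],c["xyz"],c["orientation"])
s=telemetry.get_state();print(s)
E
```

```text
pics
plant.py
scene [[484.44998115   0.         312.66824945]
 [  0.         484.44998115 194.85322968]
 [  0.           0.           1.        ]] [ 1.08045529 -0.5609283   0.85219413] [ 0.87369244  0.32230949 -0.13038036 -0.34026324]
top [[381.66410082   0.         325.22886416]
 [  0.         381.66410082 196.87553249]
 [  0.           0.           1.        ]] [ 0.53893732 -0.0550878   0.91522338] [ 0.71435041 -0.69818527  0.02995608 -0.03665302]
{'time': 0.1, 'qpos': array([ 9.62995881e-01,  2.87103662e-01,  1.57799663e+00,  1.88531658e-06,
        1.27858878e+00, -1.50008987e-01]), 'dq': array([-2.54654167e-04, -7.52266080e-05, -2.51905462e-03,  1.47001913e-03,
        2.56768811e-04, -2.02806256e-04]), 'joint_efforts': array([ 1.75302798e-04, -4.07292902e+01, -2.93699831e+01, -1.85332256e-04,
        3.41123639e-03,  1.15481231e-05]), 'eef_pos': array([0.29797434, 0.60502829, 0.23008616]), 'tcp_rot': array([ 2.26902335e-01,  9.73916953e-01, -9.73525096e-04, -3.88573766e-04]), 'contact_force': array([0.71255239, 0.67338092, 0.16546154]), 'wrist_torque': array([-0.00064083,  0.0393643 , -0.00922518]), 'finger_force': 0.0, 'opening': 0.9982186887674527}
```

View pics/top0.png

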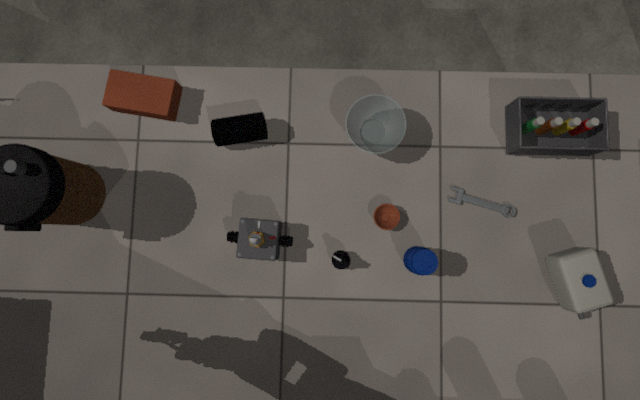

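View pics/scene0.png

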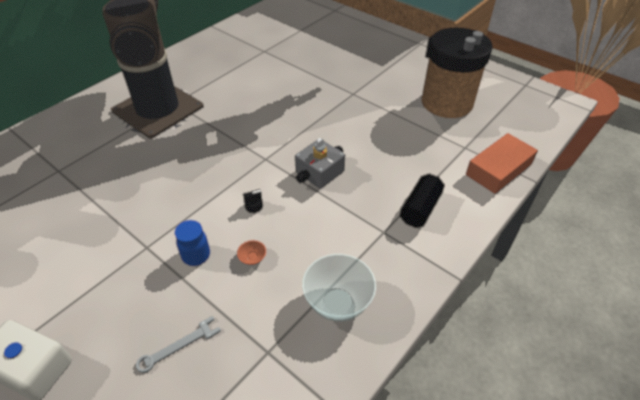

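The top view shows the valve at about (259,239) with the nut inside it, the knob at (341,260), dish (387,217), jar (421,261), bowl (376,125) and log (240,129). In the scene view the valve is at (320,160) and the knob at (253,200).

```bash
cat > h.py <<'E'
from plant import ctrl, viewer, telemetry
import numpy as np, cv2
from scipy.spatial.transform import Rotation as R
def pt(c,u,v,z):
    d=R.from_quat(c["orientation"]).apply(np.linalg.solve(c["camera_matrix"],[u,v,1.]))
    o=np.array(c["xyz"]);return o+d*(z-o[2])/d[2]
def px(c,p):
    q=c["camera_matrix"]@R.from_quat(c["orientation"]).inv().apply(np.array(p)-c["xyz"]);return q[:2]/q[2]
E
python3 - <<'E'
from h import *
c=viewer.read_camera("top")
s=viewer.read_camera("scene")
for n,u,v,z in(("valve",259,239,.06),("knob",341,260,.047),("dish",387,217,.02),("jar",421,261,.085),("bowl",376,125,.05),("log",240,129,.06)):print(n,pt(c,u,v,z))
im=c["pixels"][:,:,::-1]; si=s["pixels"][:,:,::-1]
r=lambda a,k:cv2.resize(a,None,fx=k,fy=k,interpolation=cv2.INTER_CUBIC)
a=r(im[210:270,225:295],5.5)
b=r(im[235:285,316:366],6)
d=r(si[130:190,290:350],5);e=r(si[180:220,233:273],7)
o=np.zeros((600,800,3),np.uint8)
for k,(q,y,x) in enumerate(((a,0,0),(b,0,400),(e,320,400),(d,330,0))):
    q=q[:600-y,:800-x];o[y:y+q.shape[0],x:x+q.shape[1]]=q
o=np.clip(o*1.8,0,255).astype(np.uint8)
cv2.imwrite("pics/crop0.png",o)
E
```

```text
valve [0.52198355 0.09947912 0.06      ]
knob [ 0.47912896 -0.08468177  0.047     ]
dish [ 0.57938668 -0.19130597  0.02      ]
jar [ 0.48372084 -0.25503863  0.085     ]
bowl [ 0.79041214 -0.1595909   0.05      ]
log [0.7716203  0.15305777 0.06      ]
```

View pics/crop0.png

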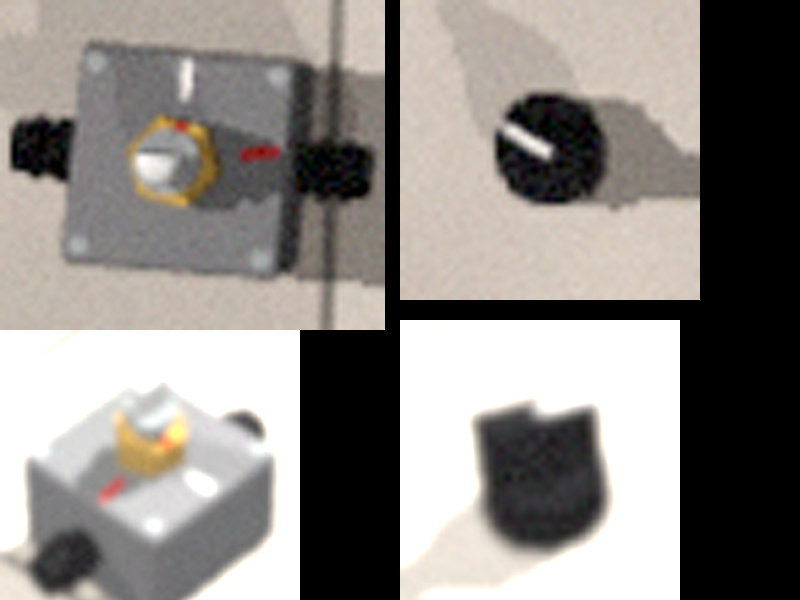

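```bash
python3 - <<'E'
from h import *
c=viewer.read_camera("top");s=viewer.read_camera("scene")
f=lambda x,y,k,u,v:((x+.5)/k-.5+u,(y+.5)/k-.5+v)
S=[pt(c,*f(x,y,5.5,225,210),.06) for x,y in((96,62),(279,77),(262,259),(78,243))]
v=np.mean(S,0);print("valve",v,[np.round(q,4) for q in S])
for a,b in((0,3),(1,2),(0,1),(3,2)):
    d=S[a]-S[b];print(np.degrees(np.arctan2(d[1],d[0])))
hsv=cv2.cvtColor(c["pixels"],cv2.COLOR_RGB2HSV).astype(int)
m=(hsv[...,0]<8)|(hsv[...,0]>172);m&=(hsv[...,1]>120)&(hsv[...,2]>60)
m[:210]=0;m[270:]=0;m[:,:225]=0;m[:,295:]=0
n,l,st,ce=cv2.connectedComponentsWithStats(m.astype(np.uint8))
for i in range(1,n):
    for z in(.06,.076):
        d=pt(c,*ce[i],z)-v;print("red",st[i],ce[i],z,d,np.degrees(np.arctan2(d[1],d[0])))
a,b=[pt(c,*f(*q,5.5,225,210),.06) for q in((187,60),(185,97))];print("white",a-v,b-v)
# nut
y=(hsv[...,0]>8)&(hsv[...,0]<30)&(hsv[...,1]>130);y[:225]=0;y[255:]=0;y[:,:240]=0;y[:,280:]=0
(cx,cy),r=cv2.minEnclosingCircle(np.argwhere(y)[:,::-1].astype(np.float32));print("nut",cx,cy,r,pt(c,cx,cy,.072)[:2])
# knob
g=c["pixels"].max(2);k=(g<45);k[:240]=0;k[275:]=0;k[:,:325]=0;k[:,360:]=0
n,l,st,ce=cv2.connectedComponentsWithStats(k.astype(np.uint8));i=1+st[1:,4].argmax();print(st[i],ce[i],pt(c,*ce[i],.03))
a,b=[pt(c,*f(*q,6,316,235),.047) for q in((503,127),(550,153))] and [pt(c,*f(x-400,y_,6,316,235),.047) for x,y_ in((503,127),(550,153))]
print("ptr",a,b,np.degrees(np.arctan2(*(a-b)[1::-1])),np.linalg.norm(a-b))
si=s["pixels"].max(2);k=si<45;k[:180]=0;k[220:]=0;k[:,:233]=0;k[:,273:]=0
n,l,st,ce=cv2.connectedComponentsWithStats(k.astype(np.uint8));i=1+st[1:,4].argmax();print(ce[i],pt(s,*ce[i],.023))
st=telemetry.get_state();M=R.from_quat(st["tcp_rot"]).as_matrix();print(M)
E
```

```text
valve [0.52263712 0.10378576 0.06      ] [array([0.5615, 0.1391, 0.06  ]), array([0.5571, 0.0643, 0.06  ]), array([0.4837, 0.0685, 0.06  ]), array([0.4883, 0.1432, 0.06  ])]
-3.195069839885721
-3.3185735807603156
86.65636845251522
86.4552317059189
red [257 232   2   2   4] [257.5 232.5] 0.06 [ 0.01369653 -0.00037847  0.        ] -1.5828192672869863
red [257 232   2   2   4] [257.5 232.5] 0.076 [ 0.01374524 -0.00334368  0.016     ] -13.672281382466199
red [269 237   7   2  14] [272.  237.5] 0.06 [ 0.00335099 -0.03321298  0.        ] -84.23869517634394
red [269 237   7   2  14] [272.  237.5] 0.076 [ 0.00359325 -0.03556391  0.016     ] -84.23061526907652
white [ 0.04051183 -0.00175476  0.        ] [ 0.0254725  -0.00153761  0.        ]
nut 256.5 238.5 7.905794143676758 [0.52318523 0.10286011]
[332 251  18  18 238] [341.21848739 259.73109244] [ 0.47857963 -0.08575016  0.03      ]
ptr [ 0.48814899 -0.06593159  0.047     ] [ 0.47892128 -0.08374881  0.047     ] 62.61991958707773 0.020064991638995673
[252.81027668 202.16600791] [ 0.48536572 -0.0909232   0.023     ]
[[-8.97029652e-01  4.41970098e-01 -4.86182094e-04]
 [ 4.41970349e-01  8.97029373e-01 -7.17634902e-04]
 [ 1.18946451e-04 -8.58617857e-04 -9.99999624e-01]]
```

Units first: shifts go in shares of 60 cm and turns go in shares of pi rad. So -0.4235 m / 0.6 = -0.7058, -0.3504 m / 0.6 = -0.584, 0.31 rad / 3.1416 = 0.0987.

Emit:
creep_tool --steps '[{"sx":-0.1, "sy":-0.0833, "rz":0.0318, "aperture":1}, {"sx":-0.1833, "sy":-0.15, "rz":0.0637, "aperture":1}, {"sx":-0.2667, "sy":-0.2167, "rz":0.0987, "aperture":1}, {"sx":-0.35, "sy":-0.2833, "rz":0.0987, "aperture":1}, {"sx":-0.4333, "sy":-0.35, "rz":0.0987, "aperture":1}, {"sx":-0.5167, "sy":-0.4167, "rz":0.0987, "aperture":1}, {"sx":-0.6, "sy":-0.4833, "rz":0.0987, "aperture":1}, {"sx":-0.6667, "sy":-0.55, "rz":0.0987, "aperture":1}, {"sx":-0.7058, "sy":-0.584, "rz":0.0987, "aperture":1}, {"sx":-0.7058, "sy":-0.584, "rz":0.0987, "aperture":1}]'

```text
time: 1.55
eef_pos: [0.5244, 0.101, 0.2315]
tcp_rot: [0.377, 0.926, -0.0, 0.0]
contact_force: [-0.1, 0.8, 1.3]
opening: 1.002
finger_force: 0.0
```

```bash
python3 - <<'E'
from h import *
c=viewer.read_camera("wrist");cv2.imwrite("pics/w1.png",c["pixels"][:,:,::-1]);print(c["camera_matrix"],c["xyz"],c["orientation"])
E
```

```text
[[309.70691629   0.         319.89442898]
 [  0.         309.70691629 200.73853659]
 [  0.           0.           1.        ]] [0.471837   0.15347493 0.37413588] [0.91158074 0.3840983  0.05670534 0.13517971]
```

View pics/w1.png

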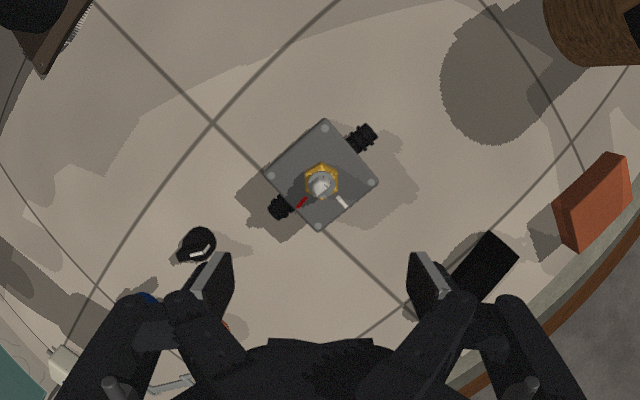

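The wrist view shows the valve with screws near (325,128), (271,175), (372,182) and (318,227). The nut is at (322,181), the red line at (302,202) and the knob at (198,244).

```bash
cat >> h.py <<'E'
def wpt(c,u,v,z):
    K=c["camera_matrix"];a=np.array([u-K[0,2],v-K[1,2]])/K[0,0];r=np.linalg.norm(a)
    d=R.from_quat(c["orientation"]).apply([*(a/r*np.sin(r)),np.cos(r)]);o=np.array(c["xyz"]);return o+d*(z-o[2])/d[2]
E
python3 - <<'E'
from h import *
c=viewer.read_camera("wrist")
S=[wpt(c,*q,.06) for q in((325,128),(271,175),(318,227),(372,182))]
v=np.mean(S,0);print("valve",v)
for a,b in((3,0),(2,1),(0,1),(3,2)):print(np.degrees(np.arctan2(*(S[a]-S[b])[1::-1])))
im=c["pixels"];hsv=cv2.cvtColor(im,cv2.COLOR_RGB2HSV).astype(int)
m=(hsv[...,0]<7)|(hsv[...,0]>172);m&=(hsv[...,1]>130)&(hsv[...,2]>60);m[:120]=0;m[235:]=0;m[:,:265]=0;m[:,380:]=0
n,l,st,ce=cv2.connectedComponentsWithStats(m.astype(np.uint8))
for i in range(1,n):
    for z in(.06,.076):
        d=wpt(c,*ce[i],z)-v;print("red",st[i],ce[i],z,d,np.degrees(np.arctan2(*d[1::-1])))
o=cv2.resize(im[155:215,290:355,::-1],None,fx=8,fy=8,interpolation=cv2.INTER_CUBIC);o=np.clip(o*1.5,0,255).astype(np.uint8);cv2.imwrite("pics/w1c.png",o)
st=telemetry.get_state();print(st["eef_pos"],R.from_quat(st["tcp_rot"]).as_matrix())
E
```

```text
valve [0.52317121 0.10654419 0.06      ]
-2.589889881494866
-3.990109624205306
86.54935262508388
87.41429943007628
red [295 198  12  12  59] [300.6440678  203.49152542] 0.06 [ 3.80966525e-03 -3.46285384e-02 -5.55111512e-17] -83.72184155538567
red [295 198  12  12  59] [300.6440678  203.49152542] 0.076 [ 0.00096483 -0.03040004  0.016     ] -88.1821652100202
[0.52324756 0.10382943 0.23125286] [[-7.18534560e-01  6.95491148e-01 -3.85940807e-04]
 [ 6.95490969e-01  7.18534658e-01  5.07116648e-04]
 [ 6.30006985e-04  9.59624914e-05 -9.99999797e-01]]
```

View pics/w1c.png

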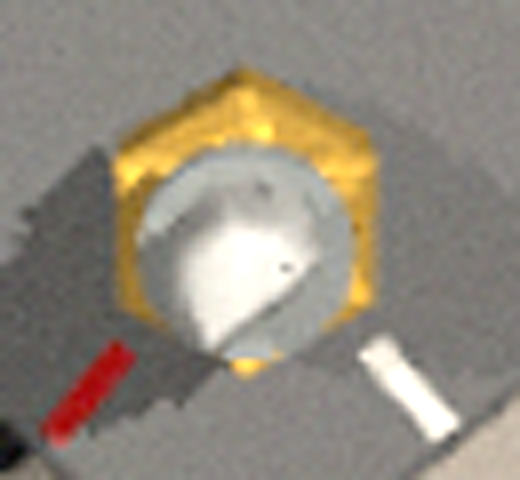

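The wrist crop shows the hex with its vertical flats at x≈118 and 377, so the jaws are already aligned with it. The nut centre is about 1 mm along tool +y.

To row units: 0.169 m / 0.6 = 0.2817, 0.001 m / 0.6 = 0.0017.

Emit:
creep_tool --steps '[{"sx":0.0017, "sy":0.0017, "sz":0.0833, "aperture":1}, {"sx":0.0017, "sy":0.0017, "sz":0.1667, "aperture":1}, {"sx":0.0017, "sy":0.0017, "sz":0.25, "aperture":0.7}, {"sx":0.0017, "sy":0.0017, "sz":0.2817, "aperture":0.55}, {"sx":0.0017, "sy":0.0017, "sz":0.2817, "aperture":0.55}, {"sx":0.0017, "sy":0.0017, "sz":0.2817, "aperture":0.55}]' --force 40

```text
time: 2.4
eef_pos: [0.5251, 0.1059, 0.0647]
tcp_rot: [0.374, 0.927, 0.001, 0.002]
contact_force: [0.2, -0.4, -0.0]
opening: 0.552
finger_force: 0.0
```

Emit:
creep_tool --steps '[{"aperture":0.2}, {"aperture":0.2}, {"aperture":0.2}, {"aperture":0.2}]' --force 40

```text
time: 2.9
eef_pos: [0.5233, 0.1038, 0.065]
tcp_rot: [0.374, 0.928, -0.002, -0.0]
contact_force: [-5.9, -5.6, 8.2]
opening: 0.359
finger_force: 40.6
```

```bash
python3 - <<'E'
from h import *
st=telemetry.get_state();print(st["eef_pos"],R.from_quat(st["tcp_rot"]).as_matrix(),st["contact_force"],st["wrist_torque"],st["qpos"])
E
```

```text
[0.52325917 0.10382468 0.06504908] [[-0.72088838  0.69304932 -0.00160392]
 [ 0.69304953  0.72087969 -0.00385007]
 [-0.00151205 -0.00388707 -0.9999913 ]] [-5.93848611 -5.55160174  8.20531425] [-0.94188186  1.15705076  0.07818047] [ 0.00741258  0.18188581  2.03615461 -0.00480521  0.9251902  -0.79477462]
```

To row units: -0.0015 m / 0.6 = -0.0025, 0.15 rad / 3.1416 = 0.0477.

Emit:
creep_tool --steps '[{"sy":-0.0025, "aperture":0.2}, {"sy":-0.0025, "rz":0.0477, "aperture":0.2}, {"sy":-0.0025, "rz":0.0955, "aperture":0.2}, {"sy":-0.0025, "rz":0.1432, "aperture":0.2}, {"sy":-0.0025, "rz":0.191, "aperture":0.2}, {"sy":-0.0025, "rz":0.191, "aperture":0.2}]' --force 60

```text
time: 3.65
eef_pos: [0.523, 0.1037, 0.0652]
tcp_rot: [0.632, 0.775, -0.0, 0.001]
contact_force: [-4.3, -2.3, 6.6]
opening: 0.353
finger_force: 60.6
```

```bash
python3 - <<'E'
from h import *
st=telemetry.get_state();print(st["eef_pos"],st["contact_force"],st["wrist_torque"],st["qpos"]);m=R.from_quat(st["tcp_rot"]).as_matrix();print(m,np.degrees(np.arctan2(m[1,1],m[0,1])))
E
```

```text
[0.52298664 0.10367332 0.06516721] [-4.27455848 -2.30741137  6.58468037] [-0.46347256  0.81426003 -0.1008348 ] [ 6.01336416e-03  1.79685137e-01  2.03847986e+00 -1.87894892e-03
  9.22693164e-01 -1.95058770e-01]
[[-2.00830135e-01  9.79625797e-01  7.44332488e-04]
 [ 9.79624753e-01  2.00831056e-01 -1.49350523e-03]
 [-1.61256133e-03  4.29225673e-04 -9.99998608e-01]] 11.585562182390676
```

To row units: -0.001 m / 0.6 = -0.0017, 0.55 rad / 3.1416 = 0.1751.

Emit:
creep_tool --steps '[{"sy":-0.0017, "sz":-0.0017, "rz":0.0446, "aperture":0.2}, {"sy":-0.0017, "sz":-0.0017, "rz":0.0891, "aperture":0.2}, {"sy":-0.0017, "sz":-0.0017, "rz":0.1337, "aperture":0.2}, {"sy":-0.0017, "sz":-0.0017, "rz":0.1751, "aperture":0.2}, {"sy":-0.0017, "sz":-0.0017, "rz":0.1751, "aperture":0.2}]' --force 60

```text
time: 4.28
eef_pos: [0.5227, 0.1037, 0.0652]
tcp_rot: [0.818, 0.575, 0.001, 0.001]
contact_force: [0.9, -2.5, 2.0]
opening: 0.353
finger_force: 60.6
```

```bash
cat > st.py <<'E'
from h import *
st=telemetry.get_state();print(st["eef_pos"],st["contact_force"],st["wrist_torque"],st["qpos"]);m=R.from_quat(st["tcp_rot"]).as_matrix();print(m[:2,:2],np.degrees(np.arctan2(m[1,1],m[0,1])))
E
python3 st.py
```

```text
[0.52271606 0.10372675 0.06524816] [ 0.85087183 -2.54823173  2.02384865] [-0.31709952  0.08779717 -0.11411803] [ 5.70932760e-03  1.77593172e-01  2.04076301e+00 -8.03183472e-04
  9.19772483e-01  3.52232869e-01]
[[ 0.33917222  0.94071791]
 [ 0.94072411 -0.33917218]] -19.82657128741525
```

Emit:
creep_tool --steps '[{"rz":0.0127, "aperture":0.2}, {"rz":0.0223, "aperture":0.2}, {"rz":0.0318, "aperture":0.2}, {"rz":0.0318, "aperture":0.2}]' --force 60

```text
time: 4.78
eef_pos: [0.5227, 0.1037, 0.0652]
tcp_rot: [0.845, 0.535, 0.001, 0.002]
contact_force: [0.5, -2.5, 6.0]
opening: 0.353
finger_force: 61.1
```

```bash
python3 st.py
```

```text
[0.5226951  0.1037177  0.06517656] [ 0.49572387 -2.52946417  5.97918988] [-0.29371071  0.21179069  0.8626882 ] [ 0.00632403  0.17796583  2.04048615 -0.00246985  0.92002706  0.44909355]
[[ 0.42709456  0.90420156]
 [ 0.90420687 -0.42709034]] -25.283228170045117
```

To row units: 0.03 rad / 3.1416 = 0.0095.

Emit:
creep_tool --steps '[{"rz":0.0095, "aperture":0.2}, {"rz":0.0095, "aperture":0.2}, {"rz":0.0032, "aperture":0.6}, {"rz":0.0032, "aperture":0.6}]' --force 60

```text
time: 5.28
eef_pos: [0.5206, 0.1044, 0.0628]
tcp_rot: [0.849, 0.528, -0.0, -0.001]
contact_force: [-0.5, -0.0, -0.3]
opening: 0.604
finger_force: 0.0
```

```bash
python3 st.py
```

```text
[0.52058019 0.10436582 0.06277679] [-0.54429901 -0.0250493  -0.29626477] [ 0.0110214  -0.01488765  0.02159335] [6.32081275e-03 1.79935700e-01 2.04357707e+00 8.73877673e-04
 9.19509681e-01 4.63321112e-01]
[[ 0.44173399  0.89714493]
 [ 0.89714608 -0.44173345]] -26.21457033817136
```

Emit:
creep_tool --steps '[{"sz":-0.0833, "aperture":0.7}, {"sz":-0.1667, "aperture":0.8}, {"sx":-0.0833, "sy":0.0167, "sz":-0.2, "aperture":1}, {"sx":-0.1667, "sy":0.0333, "sz":-0.2, "aperture":1}, {"sx":-0.25, "sy":0.05, "sz":-0.2, "aperture":1}, {"sx":-0.315, "sy":0.0683, "sz":-0.2, "rz":0.0095, "aperture":1}, {"sx":-0.315, "sy":0.0683, "sz":-0.2, "rz":0.0095, "aperture":1}, {"sx":-0.315, "sy":0.0683, "sz":-0.2, "rz":0.0095, "aperture":1}]'

```text
time: 6.28
eef_pos: [0.4744, -0.0831, 0.1829]
tcp_rot: [0.857, 0.516, -0.0, -0.001]
contact_force: [-0.6, 1.5, -0.4]
opening: 1.001
finger_force: 0.0
```

```bash
python3 - <<'E'
from h import *
c=viewer.read_camera("wrist");im=c["pixels"]
cv2.imwrite("pics/w2.png",np.clip(im[:,:,::-1]*1.4,0,255).astype(np.uint8))
import pickle;pickle.dump(c,open("w2.pkl","wb"))
E
python3 st.py
```

```text
[ 0.47453531 -0.08271952  0.18291137] [-0.4323754  -0.63982544 -0.05591312] [ 0.00899458 -0.00143101  0.02764601] [-3.83924964e-01 -1.01293145e-01  2.08542305e+00  6.37011891e-04
  1.15844164e+00  1.02249645e-01]
[[ 0.4674733   0.88400692]
 [ 0.88400706 -0.46747267]] -27.870382625574095
```

View pics/w2.png

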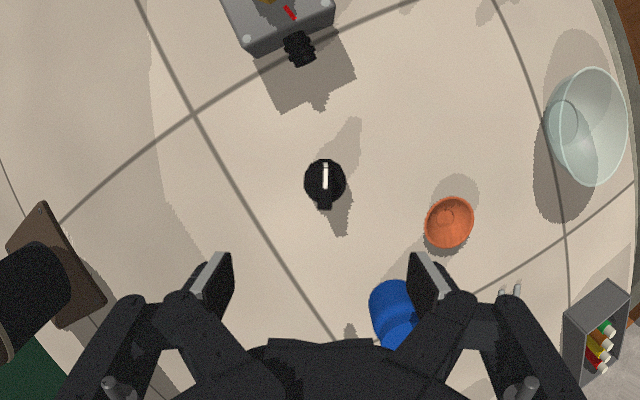

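The wrist view shows the knob at (325,182) with its pointer running up the image from (325,188) to (325,163). The jar and dish are well clear of the finger tracks.

```bash
python3 - <<'E'
from h import *
import pickle
c=pickle.load(open("w2.pkl","rb"));im=c["pixels"].astype(int)
sub=im[155:195,310:340];g=sub.min(2);
for t in(130,):
    m=np.zeros((400,640),np.uint8);m[155:195,310:340]=g>t
    n,l,st,ce=cv2.connectedComponentsWithStats(m)
    for i in range(1,n):
        if st[i,4]>8:
            p=np.argwhere(l==i)[:,::-1];print(st[i],ce[i])
            P=np.array([wpt(c,u,v,.047)[:2] for u,v in p]);mu=P.mean(0);w=np.linalg.svd(P-mu)[2][0]
            t_=(P-mu)@w;print(mu,np.degrees(np.arctan2(*w[::-1])),np.ptp(t_),mu+w*t_.min(),mu+w*t_.max())
k=np.zeros((400,640),np.uint8);k[150:215,295:355]=(im.max(2)<50)[150:215,295:355]
n,l,st,ce=cv2.connectedComponentsWithStats(k);i=1+st[1:,4].argmax();print(st[i],ce[i],wpt(c,*ce[i],.024),wpt(c,*ce[i],.047))
s=telemetry.get_state();print(s["eef_pos"])
E
```

```text
[323 169   5  19  76] [325.34210526 177.96052632]
[ 0.48432756 -0.07447203] -120.03401368290233 0.01709860687279761 [ 0.48857318 -0.06712848] [ 0.48001509 -0.08193123]
[ 304  159   42   51 1396] [324.38323782 183.28223496] [ 0.47889262 -0.08356212  0.024     ] [ 0.48120719 -0.0785077   0.047     ]
[ 0.47453531 -0.08271952  0.18291137]
```

To row units: 0.154 m / 0.6 = 0.2567, 0.0044 m / 0.6 = 0.0073.

Emit:
creep_tool --steps '[{"sx":0.0022, "sy":0.0073, "sz":0.0833, "aperture":1}, {"sx":0.0022, "sy":0.0073, "sz":0.1667, "aperture":0.8}, {"sx":0.0022, "sy":0.0073, "sz":0.2333, "aperture":0.5}, {"sx":0.0022, "sy":0.0073, "sz":0.2567, "aperture":0.4}, {"sx":0.0022, "sy":0.0073, "sz":0.2567, "aperture":0.4}, {"sx":0.0022, "sy":0.0073, "sz":0.2567, "aperture":0.4}]' --force 30

```text
time: 7.08
eef_pos: [0.4808, -0.0848, 0.0312]
tcp_rot: [0.857, 0.516, 0.001, 0.001]
contact_force: [-0.7, 0.5, -0.6]
opening: 0.401
finger_force: 0.0
```

```bash
python3 st.py
```

```text
[ 0.48082125 -0.08477     0.03117726] [-0.73378477  0.54492111 -0.55801905] [-0.00229092  0.008525   -0.02878526] [-3.82694453e-01  1.46833134e-01  2.15620342e+00  5.97196976e-05
  8.34959068e-01  1.03682563e-01]
[[ 0.4674608   0.88400744]
 [ 0.88401371 -0.46745917]] -27.869685008294564
```

Emit:
creep_tool --steps '[{"aperture":0.1}, {"aperture":0}, {"aperture":0}, {"aperture":0}]' --force 30

```text
time: 7.58
eef_pos: [0.4807, -0.085, 0.0311]
tcp_rot: [0.857, 0.516, 0.001, 0.001]
contact_force: [-1.0, 0.5, 6.5]
opening: 0.154
finger_force: 31.0
```

```bash
python3 st.py
```

```text
[ 0.48067438 -0.0850321   0.03111079] [-1.02696868  0.52969692  6.47255015] [0.16797493 0.06455169 0.00747896] [-3.83428213e-01  1.46863393e-01  2.15632924e+00  3.43605302e-04
  8.35057583e-01  1.03599729e-01]
[[ 0.46820391  0.88361467]
 [ 0.88362024 -0.4682032 ]] -27.91789057513848
```

To row units: 0.1865 m / 0.6 = 0.3108, 0.16 m / 0.6 = 0.2667, 1.141 rad / 3.1416 = 0.3632.

Emit:
creep_tool --steps '[{"aperture":0}, {"sz":-0.1, "aperture":0}, {"sz":-0.2, "aperture":0}, {"sz":-0.2, "rz":0.0573, "aperture":0}, {"sx":0.0833, "sy":-0.0167, "sz":-0.2, "rz":0.1146, "aperture":0}, {"sx":0.15, "sy":-0.0333, "sz":-0.2, "rz":0.1719, "aperture":0}, {"sx":0.2167, "sy":-0.05, "sz":-0.2, "rz":0.2292, "aperture":0}, {"sx":0.2667, "sy":-0.0667, "sz":-0.2, "rz":0.2865, "aperture":0}, {"sx":0.3108, "sy":-0.0853, "sz":-0.2, "rz":0.3406, "aperture":0}, {"sx":0.3108, "sy":-0.0853, "sz":-0.2, "rz":0.3632, "aperture":0}]' --force 80

```text
time: 8.82
eef_pos: [0.5207, 0.106, 0.149]
tcp_rot: [1.0, -0.029, -0.0, -0.0]
contact_force: [-0.8, -0.4, -0.7]
opening: 0.14
finger_force: 79.6
```

Emit:
creep_tool --steps '[{"aperture":0}, {"aperture":0}]'

```text
time: 9.07
eef_pos: [0.521, 0.104, 0.1492]
tcp_rot: [1.0, -0.028, -0.0, 0.0]
contact_force: [-0.4, 0.5, -0.4]
opening: 0.138
finger_force: 79.6
```

```bash
python3 st.py; python3 - <<'E'
from h import *
o=np.zeros((600,800,3),np.uint8)
w=viewer.read_camera("wrist");t=viewer.read_camera("top");s=viewer.read_camera("scene")
import pickle;pickle.dump((w,t,s),open("w3.pkl","wb"))
o[:280,:]=cv2.resize(w["pixels"][120:330,20:620],(800,280))
u=px(t,(.5227,.1037,.13)).astype(int);a=t["pixels"][u[1]-35:u[1]+35,u[0]-40:u[0]+40];o[280:595,:360]=cv2.resize(a,(360,315),interpolation=2)
u=px(s,(.5227,.1037,.12)).astype(int);a=s["pixels"][u[1]-35:u[1]+35,u[0]-40:u[0]+40];o[280:595,400:760]=cv2.resize(a,(360,315),interpolation=2)
cv2.imwrite("pics/c3.png",np.clip(o[:,:,::-1]*1.6,0,255).astype(np.uint8))
E
```

```text
[0.52099899 0.10400493 0.14916981] [-0.41879542  0.53685082 -0.37510426] [0.0221288  0.01494138 0.01401568] [ 5.98458763e-03  5.48227166e-02  1.99903468e+00 -6.73767831e-05
  1.08808281e+00  1.63346493e+00]
[[ 0.9983956  -0.05662242]
 [-0.05662244 -0.99839566]] -93.24596173519448
```

View pics/c3.png

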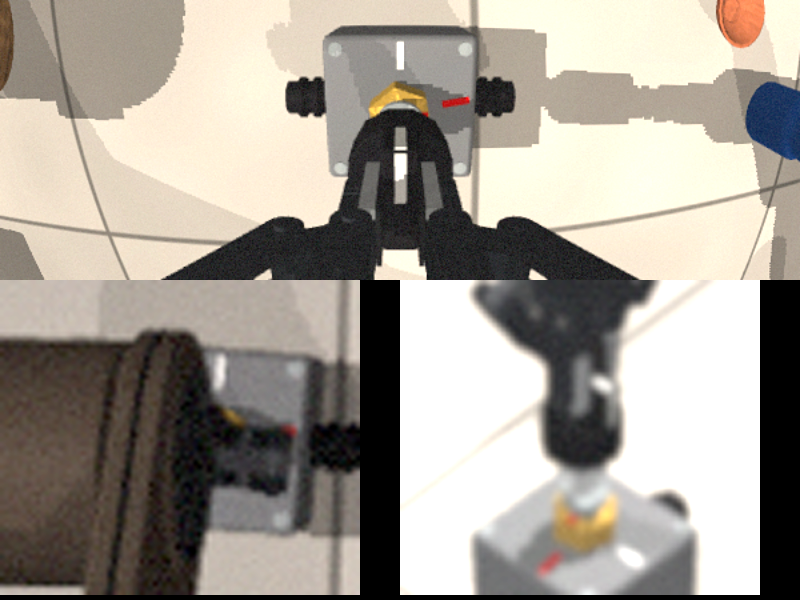

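The wrist view shows the nut's red mark in line with the red line. The knob is held above the spindle with its pointer parallel to the white line, its top outer edge at full-image (320,232).

```bash
python3 - <<'E'
from h import *
import pickle
w,t,s=pickle.load(open("w3.pkl","rb"))
tc=np.array([.521,.104])
p=wpt(w,319.5,232.5,.1655)
print("edge",p[:2]-tc)
im=w["pixels"];hsv=cv2.cvtColor(im,cv2.COLOR_RGB2HSV).astype(int)
m=(hsv[...,0]<7)|(hsv[...,0]>172);m&=(hsv[...,1]>130)&(hsv[...,2]>60);m[:130]=0;m[220:]=0;m[:,:300]=0;m[:,400:]=0
n,l,st,ce=cv2.connectedComponentsWithStats(m.astype(np.uint8))
for i in range(1,n):
    for z in(.06,.076):
        d=wpt(w,*ce[i],z)-[.5227,.1037,z];print("red",st[i],ce[i],z,d,np.degrees(np.arctan2(*d[1::-1])))
# white line on block end points, column profile of pointer
g=im.min(2).astype(int)
for r0,r1 in((150,172),(225,275)):
    q=np.argwhere(g[r0:r1,300:340]>140)+[r0,300];print(q.min(0),q.max(0),q.mean(0))
for r in range(205,280,2):print(r,g[r,316:324].max(),end=' ')
# scene: pointer end
gs=s["pixels"].min(2).astype(int);u=px(s,(.543,.103,.165));print("scene expected",u,px(s,(.5227,.1037,.12)))
u0=px(s,(.5227,.1037,.12)).astype(int);q=gs[u0[1]-20:u0[1]-5,u0[0]-5:u0[0]+15];i=np.unravel_index(q.argmax(),q.shape);print(u0[0]-5+i[1],u0[1]-20+i[0],q.max())
E
```

```text
edge [ 0.02105342 -0.00013335]
red [352 193  20   8 112] [361.28571429 196.23214286] 0.06 [ 0.00395945 -0.03168999  0.        ] -82.87819220062018
red [352 193  20   8 112] [361.28571429 196.23214286] 0.076 [ 8.66125234e-03 -2.97039968e-02  1.38777878e-17] -73.74408558434128
red [336 204   5   4  10] [338.5 205.1] 0.06 [-0.00228361 -0.01351208  0.        ] -99.59262632459159
red [336 204   5   4  10] [338.5 205.1] 0.076 [ 2.84905643e-03 -1.27806162e-02  1.38777878e-17] -77.43309335548402
[151 318] [171 322] [161.09615385 319.98076923]
[230 316] [255 324] [242.98657718 319.75167785]
205 19 207 30 209 19 211 22 213 25 215 59 217 88 219 91 221 90 223 90 225 86 227 87 229 84 231 162 233 23 235 138 237 170 239 169 241 171 243 169 245 171 247 170 249 177 251 175 253 172 255 141 257 102 259 104 261 103 263 105 265 103 267 104 269 103 271 100 273 27 275 29 277 27 279 28 scene expected [326.5874778  122.93849505] [319.80342945 134.47276276]
331 126 184
```

Emit:
creep_tool --steps '[{"sx":0.0025, "aperture":0}, {"sx":0.0025, "sz":0.01, "aperture":0}, {"sx":0.0025, "sz":0.02, "aperture":0}, {"sx":0.0025, "sz":0.0267, "aperture":0}, {"sx":0.0025, "sz":0.0333, "aperture":0}, {"sx":0.0025, "sz":0.0333, "aperture":0}]' --force 80

```text
time: 9.98
eef_pos: [0.5225, 0.1042, 0.1288]
tcp_rot: [1.0, -0.029, -0.0, 0.0]
contact_force: [-0.5, -0.5, -0.9]
opening: 0.141
finger_force: 79.6
```

```bash
python3 st.py
```

```text
[0.52245086 0.10421938 0.12882444] [-0.49767861 -0.4825312  -0.85834151] [-0.02447203  0.0329707   0.061494  ] [ 6.36217761e-03  8.47373901e-02  2.00861996e+00 -3.07001985e-05
  1.04905865e+00  1.63437273e+00]
[[ 0.99836425 -0.05716769]
 [-0.05716774 -0.99836459]] -93.27725430256886
```

To row units: 0.012 m / 0.6 = 0.02, 0.01 m / 0.6 = 0.0167.

Emit:
creep_tool --steps '[{"sz":0.0067, "aperture":0}, {"sz":0.0133, "aperture":0}, {"sz":0.0167, "aperture":0}, {"sz":0.02, "aperture":0}, {"sz":0.02, "aperture":0}]' --force 80

```text
time: 10.6
eef_pos: [0.5228, 0.1042, 0.1178]
tcp_rot: [1.0, -0.029, 0.0, 0.0]
contact_force: [-1.5, 0.3, 3.2]
opening: 0.139
finger_force: 80.2
```

```bash
python3 st.py
```

```text
[0.5227991  0.10424508 0.11780264] [-1.53782501  0.27022077  3.24969083] [-0.05854514  0.36673101 -0.00916145] [ 6.40517034e-03  1.00089199e-01  2.01481005e+00 -2.64884381e-05
  1.02658212e+00  1.63433666e+00]
[[ 0.99836901 -0.05709039]
 [-0.05709039 -0.99836901]] -93.2728178077026
```

Emit:
creep_tool --steps '[{"sz":0.0033, "aperture":0}, {"sz":0.0067, "aperture":0}, {"sz":0.01, "aperture":0}, {"sz":0.01, "aperture":0}, {"sz":0.01, "aperture":0}]' --force 80

```text
time: 11.22
eef_pos: [0.5231, 0.1043, 0.1124]
tcp_rot: [1.0, -0.029, 0.0, 0.0]
contact_force: [-2.9, -0.8, 7.5]
opening: 0.144
finger_force: 80.7
```

```bash
python3 st.py
```

```text
[0.52309729 0.10425059 0.11240985] [-2.92222885 -0.7874345   7.48875521] [-0.0074594   0.64664558 -0.05234588] [ 6.41559867e-03  1.08025268e-01  2.01740311e+00 -3.54597763e-05
  1.01551128e+00  1.63435172e+00]
[[ 0.99836882 -0.05709005]
 [-0.05709004 -0.99836903]] -93.27279824756332
```

To row units: 0.004 m / 0.6 = 0.0067, 0.002 m / 0.6 = 0.0033.

Emit:
creep_tool --steps '[{"sx":-0.0017, "sz":0.0033, "aperture":0}, {"sx":-0.0017, "sz":0.0067, "aperture":0}, {"sx":-0.0017, "sz":0.0067, "aperture":0}]' --force 100

```text
time: 11.6
eef_pos: [0.5232, 0.1043, 0.1113]
tcp_rot: [1.0, -0.028, 0.001, 0.0]
contact_force: [-7.5, -0.3, 18.8]
opening: 0.131
finger_force: 104.5
```

```bash
python3 st.py
```

```text
[0.52323201 0.10427619 0.11125971] [-7.48388308 -0.26986879 18.78521415] [-0.14079678  1.36280547 -0.06389647] [ 6.60056282e-03  1.09146915e-01  2.01858844e+00 -3.77059210e-04
  1.01161273e+00  1.63446642e+00]
[[ 0.99838081 -0.05683941]
 [-0.05683887 -0.99838332]] -93.25841464546029
```

Emit:
creep_tool --steps '[{"sz":0.0033, "aperture":0}, {"sz":0.005, "aperture":0}, {"sz":0.005, "aperture":0}]' --force 100

```text
time: 11.98
eef_pos: [0.5235, 0.1043, 0.1112]
tcp_rot: [1.0, -0.028, 0.001, 0.0]
contact_force: [-13.0, -1.7, 30.2]
opening: 0.131
finger_force: 106.3
```

```bash
python3 st.py
```

```text
[0.52351745 0.10430928 0.11115389] [-12.96637697  -1.7081966   30.24677108] [-0.22092766  2.44132773 -0.07492756] [ 6.82153883e-03  1.10366973e-01  2.01746583e+00 -7.77172355e-04
  1.01231007e+00  1.63453039e+00]
[[ 0.99840315 -0.05647153]
 [-0.05647064 -0.99840405]] -93.23730304868418
```

To row units: -0.001 m / 0.6 = -0.0017.

Emit:
creep_tool --steps '[{"sx":-0.0017, "sz":-0.0017, "aperture":0}, {"sx":-0.0017, "sz":-0.0017, "aperture":0}]' --force 100

```text
time: 12.22
eef_pos: [0.5233, 0.1043, 0.1112]
tcp_rot: [1.0, -0.028, 0.002, 0.0]
contact_force: [-8.7, -0.6, 25.1]
opening: 0.134
finger_force: 105.2
```

```bash
python3 st.py; python3 - <<'E'
from h import *
o=np.zeros((600,800,3),np.uint8)
w=viewer.read_camera("wrist");s=viewer.read_camera("scene")
o[:280,:]=cv2.resize(w["pixels"][120:330,20:620],(800,280))
u=px(s,(.5227,.1037,.09)).astype(int);a=s["pixels"][u[1]-35:u[1]+35,u[0]-40:u[0]+40];o[280:595,400:760]=cv2.resize(a,(360,315),interpolation=2)
cv2.imwrite("pics/c4.png",np.clip(o[:,:,::-1]*1.6,0,255).astype(np.uint8))
E
```

```text
[0.52325093 0.10430682 0.11121668] [-8.68815817 -0.63708089 25.07148532] [-0.13634944  1.57855619  0.00399782] [ 6.76350273e-03  1.07977251e-01  2.01997146e+00 -6.37753065e-04
  1.00891658e+00  1.63467674e+00]
[[ 0.9983773  -0.05674847]
 [-0.0567467  -0.99838848]] -93.25319548441247
```

View pics/c4.png

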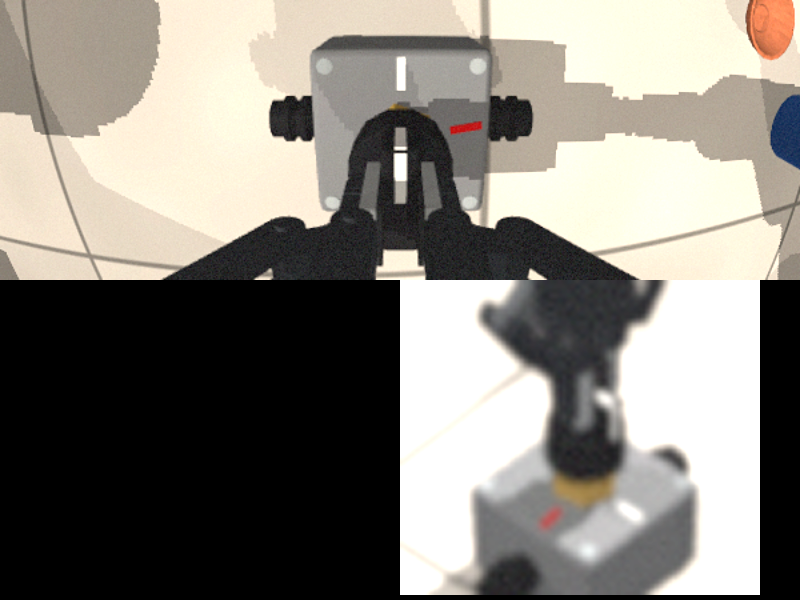

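The knob sits right down over the nut, its pointer at (400,165) in line with the white line at (400,75). It is bottomed out with about 25 N of push, and the jar and dish have not moved.

```bash
python3 -c "
from plant import ctrl, viewer, telemetry
print(ctrl.sign_off())"
```

```text
the job is handed in; nothing more can be done
None
```

I turned the nut to its stop, then seated the knob with its flat matched to the spindle. I handed the job in at about 12 s, still gripping the knob and holding it at the bottom of the travel with about 25 N; the other objects were never touched.

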